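# Hold a spring clip open over the recipe card

## Robot

A 7-joint arm with a two-finger parallel gripper is mounted at the origin on a cart in front of the work surface, level with it; the furniture and walls round the work are solid. World frame = base frame: x ahead of the robot, y to its left, z up, the work surface at z = 0. Lengths are in m, angles in rad, forces in N, time in s.
With the tool pointing down it reaches from about 0.425 to 0.925 m from the base axis. Payload 6.8 kg.
Tool frame: the origin (TCP) lies midway between the tips of the shut fingers; the grasp point (between the pads) lies 19 mm behind it; z points along the fingers, y is the line along which they close (so a half turn about z gives the same grasp; the last joint's range is limited). The gripper opens to 85 mm and grips with 20 to 120 N. Pads are 22 mm wide; open, the fingers measure 114 mm over their backs; the gripper's body (76 mm by 85 mm) begins 54 mm behind the grasp point. The pads swing forward as they close: fully open they stand 13 mm farther back than shut.
Start: joints at [1.14, 0.477, 0.022, 1.555, -0.011, 1.109, -0.083], TCP at [0.214, -0.64, 0.231] pointing down, gripper open.
Joint ranges: [-2.96, 2.96], [-0.34, 2.1], [-1.41, 1.46], [0.24, 2.44], [-1.37, 4.51], [0.17, 1.92], [-2.96, 2.96]. Speed limits (rad/s): [2.39, 2.39, 3.14, 3.14, 3.14, 3.14, 3.14].

## Interface

Orientations are given as a unit quaternion [w, x, y, z].
In Python, from station import bot, imaging gives the robot as it stands.
- The arm moves only by the tool move_arm, never from a script. Its argument "commands" is a list that holds one entry, the list of rows, each a list of 7 numbers: the shift along the tool's x, y, z in m, then the turn, a rotation vector about the tool's x, y, z in degrees, then the finger opening in m, from 0 to 0.0854. In form: [[[x, y, z, rx, ry, rz, grip], ...]]. A call has 1 to 20 rows; each row shifts and turns the commanded pose from where the row before left it, along the tool's axes as they then stand; what a row does not reach is not made up. A row lasts 1/8 s, in which the tool goes at most 62.5 mm and 10.7 degrees, less where a joint would pass 70% of its speed; a pose out of reach is approached as far as the arm can. A call is refused whole if a number of a shift passes 0.0625 or a number of a turn 10.7, either way. A call with a gripper value outside its range is refused whole. The fingers move at their own pace and stop on an object; "squeeze" is the grip in N (left out, the last holds). Time passes only in rows, so rows that do not move let the fingers close. It gives the time, the measured TCP pose, the force, the opening and the grip force at its end, in the units of the state.
- bot.get_obs(): the state, without advancing time (a new reading comes with each control period).
- imaging.read_camera(name): name is "scene" or "top" or "wrist"; returns the picture (400x640x3 uint8, red, green, blue); there is no depth.
- imaging.calibration(name): a dict with "intrinsics" (3x3 intrinsics, pixels), "k1" (the pictures are not rectified: a ray, as slopes to the right and down, at radius r is drawn at 1 + k1 r^2 times it, then the intrinsics apply), "extrinsics" (4x4, takes a point from camera to world coordinates); the wrist camera has in their place "mount" (4x4, takes a point from camera to tool coordinates, whose origin is the TCP and whose axes are the flange's). Camera axes: x right, y down, z forward; pixel columns grow to the right and rows downward; lengths in m; the calibration is good to about 2 mm. A picture is of the moment at which its call begins: read the wrist's pose just before it. calibration takes no time and is no camera call.
- bot.hand_in(): hands the job in; it is judged then, once.
The state is a dict: "t": time; "q": joint angles; "joint_vel": joint speeds; "joint_torque": joint torques, N m; "eef_pos": TCP position; "tool_rot": TCP orientation; "contact_force": force on the tool from outside, world axes, zero at the start; "torque": the same for the moment, N m; "gripper_width": opening from 0.0 (shut) to 1.0 (fully open); "grasp_force": force on a finger pad.
Only numpy, scipy, OpenCV 4.12 (cv2) and the standard library are available. Lean on these libraries where they do the work, as an engineer would, in place of code of your own. Each camera call takes 0.05 s, during which the arm holds its last target. There are 200 camera calls.

## Task

The recipe-card stand has fallen on its back; set it upright on its base on the worktop. Then take the orange spring clip by its two handles, squeeze it so that its jaws gape wide and bring it down over the middle of the card's top edge, one jaw on each side, well past the edge and touching nothing, ready for a shopping list to be slipped in. Finish while still holding the clip squeezed open there, with the stand standing by itself, and leave the tin, mug and jars where they are.

Things in the scene. Friction and masses are not known exactly. Their poses are not given: they have to be found in the camera images.
- card_stand: recipe-card stand, 0.34 kg: dark wooden base 56 (x) x 60 (y) x 30 (z) mm, a stiff light blue card 4 mm thick (x), 56 mm wide (y) standing in its middle. Origin: centre of the base's underside; z points to the card's top, x is the card's normal. Starts lying on the base's +x face, z level and pointing about away from the robot. Centre of mass 19 mm above the underside: past about 40 deg it rights itself
- card_top (a point): middle of the card's top edge (green stripe just below it), 150 mm along the stand's z from its origin; axes as the stand's. While the stand lies, the card is level, 28 mm above the worktop
- clip: orange spring clip, 36 mm wide (its x), 76 mm high, 65 g, starting upright on its shut jaws, handles up. Origin: centre of the underside; z up. Its two halves turn on a steel pin along x. Jaws below the pin, 21 mm (y) over both when shut, 46 mm open; lips 10 mm high. This body is the +y half, which tilts by half of the opening angle when the handles are squeezed evenly
- clip_half (a joint): opening angle of the clip, rad: 0 shut, 0.7 fully open (stop); free gap between the jaw lips about 34 mm x angle (23 mm fully open). Squeezing the handle ends together along the clip's y opens it against the spring: 4 N to start, 9 N fully open
- clip_pin (a point): middle of the clip's pin, 34 mm above the underside. Above it the handles, two 4 mm plates in a V facing +y and -y: 31 mm over their outsides at 40 mm above the underside, 57 mm at their top (76 mm). Pressed fully to the stop they are parallel, 26 mm over the outsides, and lie flat on the fingers, which keeps the clip straight; pressed less, it can lean in the grip
- jaw_a (a point): tip of the +y jaw, at its inner edge, middle of the clip's width; 34 mm from the pin
- jaw_b (a point): tip of the -y jaw, at its inner edge, middle of the clip's width; 34 mm from the pin
- tin_1: bystander: green food tin, 57 mm diameter, 72 mm high; origin centre of the underside, z up
- mug_1: bystander: black mug, 83 x 115 x 86 mm; origin at its underside, z up
- jar_1: bystander: jar with a yellow lid, 64 mm diameter, 87 mm high; origin centre of the underside
- spice_jar_1: bystander: spice jar with a black cap, 45 mm diameter, 105 mm high; origin centre of the underside
- spice_jar_2: bystander: spice jar with a red cap, 47 mm diameter, 97 mm high; origin centre of the underside
Not all that is in view belongs to the job. Several things look just like the clip: the one meant starts nearest to the robot's base.

How it is judged:
On the way, in this order (a step that is already met when the one before it is completed fails the run):
1. the card stand stands upright on its base on the worktop (angle between card_stand's own z axis and vertical below 0.08 rad and height (world z) of card_stand between -0.006 and 0.006 m and linear speed of card_stand below 0.03 m/s), for 0.3 s.
2. the clip is squeezed open in the fingers, clear of the worktop (contact force between the fingers and clip above 2 N and value of joint clip_half above 0.35 rad and height (world z) of clip_pin above 0.09 m), for 0.2 s.
At the end, for the whole second after the job is handed in: Stand upright (0.08 rad), still, untouched; fingers hold the clip open (over 0.35 rad), a jaw tip 3 mm or more from the card's mid-plane on each side, 6 mm or more below the top edge, within 22 mm of its middle, pin along the edge (0.35 rad), clip off the card (under 0.4 N) (angle between card_stand's own z axis and vertical below 0.08 rad and height (world z) of card_stand between -0.006 and 0.006 m and linear speed of card_stand below 0.02 m/s and contact force between the fingers and clip above 2 N and value of joint clip_half above 0.35 rad and ((x of jaw_a in the frame of card_top below -0.003 m and x of jaw_b in the frame of card_top above 0.003 m) or (x of jaw_b in the frame of card_top below -0.003 m and x of jaw_a in the frame of card_top above 0.003 m)) and z of each of jaw_a, jaw_b in the frame of card_top below -0.006 m and y of jaw_a in the frame of card_top between -0.022 and 0.022 m and y of jaw_b in the frame of card_top between -0.022 and 0.022 m and angle between the x axis of clip and the y axis of card_stand, either way round below 0.35 rad and contact force between each of clip, the arm, the fingers and card_stand below 0.4 N and linear speed of clip below 0.03 m/s); the arm keeps its last pose, push and grip.
It fails at once if the tin is pushed more than 40 mm away or knocked over (distance of tin_1 from where it was at the start of the episode above 0.04 m or angle between tin_1's own z axis and vertical above 0.5 rad).
It fails at once if the mug is pushed more than 40 mm away or knocked over (distance of mug_1 from where it was at the start of the episode above 0.04 m or angle between mug_1's own z axis and vertical above 0.5 rad).
It fails at once if the jar is pushed more than 40 mm away or knocked over (distance of jar_1 from where it was at the start of the episode above 0.04 m or angle between jar_1's own z axis and vertical above 0.5 rad).
It fails at once if the black-capped spice jar is pushed more than 40 mm away or knocked over (distance of spice_jar_1 from where it was at the start of the episode above 0.04 m or angle between spice_jar_1's own z axis and vertical above 0.5 rad).
It fails at once if the red-capped spice jar is pushed more than 40 mm away or knocked over (distance of spice_jar_2 from where it was at the start of the episode above 0.04 m or angle between spice_jar_2's own z axis and vertical above 0.5 rad).
It also fails if it takes over 56 s, if anything falls off the work surface, if the arm or the gripper's body presses on something with over 40 N, if the wrist force passes 120 N, or if a joint passes its speed limit or range.

## Working session

There is one attempt and no reset: what is moved stays moved. The work goes in short steps, Python scripts to look and compute and a tool call to move; the robot and the scene stay as the last step left them, time stands still between calls to the robot, and variables do not carry over. Pictures are saved under pics/ and viewed, at most 10 in all, crops included, and the job is handed in when it is done.

Besides the shell and the picture viewer there is one more tool, called after "Emit:" by a JSON object that holds its "method" and its "body". move_arm: Moves the arm, as the interface text tells. Its arguments: {"type":"object","properties":{"commands":{"type":"array","items":{"type":"array","items":{"type":"array","items":{"type":"number"}}}},"squeeze":{"type":"number"}},"required":["commands"]}

```bash
mkdir -p pics
cat > h.py <<'E'
import numpy as np, cv2
from scipy.spatial.transform import Rotation as R
from station import bot, imaging
def snap(n,f):
    o=bot.get_obs(); im=imaging.read_camera(n); cv2.imwrite(f'pics/{f}.png',im[:,:,::-1]); return o,im
def T(o):
    M=np.eye(4); q=o['tool_rot']; M[:3,:3]=R.from_quat([q[1],q[2],q[3],q[0]]).as_matrix(); M[:3,3]=o['eef_pos']; return M
def ray(n,px,o=None):
    c=imaging.calibration(n); K=np.array(c['intrinsics']); k=c['k1']
    E=T(o)@np.array(c['mount']) if n=='wrist' else np.array(c['extrinsics'])
    d=np.linalg.solve(K,[px[0],px[1],1.]); s=d[:2].copy()
    for _ in range(20): s=d[:2]/(1+k*(s@s))
    return E[:3,3],E[:3,:3]@[s[0],s[1],1]
def onz(n,px,z,o=None):
    p,d=ray(n,px,o); return p+d*(z-p[2])/d[2]
def proj(n,P,o=None):
    c=imaging.calibration(n); K=np.array(c['intrinsics'])
    E=T(o)@np.array(c['mount']) if n=='wrist' else np.array(c['extrinsics'])
    v=np.linalg.inv(E)@np.append(P,1); s=v[:2]/v[2]; s=s*(1+c['k1']*(s@s)); return (K@[s[0],s[1],1])[:2]
E
python3 - <<'E'
from h import *
for n in ('top','scene'): snap(n,n+'0')
print(bot.get_obs()); 
for n in ('top','scene','wrist'): print(imaging.calibration(n))
E
```

```text
{'t': 0.1, 'q': array([ 1.13990252,  0.47770305,  0.02233895,  1.55633347, -0.0115175 ,
        1.10932122, -0.08305662]), 'joint_vel': array([ 9.36194991e-04, -1.45122294e-03, -8.22250421e-05, -1.02942287e-03,
        1.55668302e-03,  1.23696572e-03, -1.17184472e-03]), 'joint_torque': array([ 4.61562551e-03, -5.97759354e+01,  1.61376983e+00, -2.81953114e+01,
        1.28133874e-02,  4.99482368e-03,  5.69760618e-05]), 'eef_pos': array([ 0.21394991, -0.63963506,  0.23044059]), 'tool_rot': array([-7.98314322e-04,  9.86998689e-01,  1.60726219e-01, -1.81210190e-04]), 'contact_force': array([ 0.16050359, -0.20648336, -0.70650301]), 'torque': array([-0.07022947, -0.02173528, -0.05158972]), 'grasp_force': 0.0, 'gripper_width': 0.9980438065135362}
{'intrinsics': array([[468.05534077,   0.        , 322.20993649],
       [  0.        , 468.05534077, 201.92564642],
       [  0.        ,   0.        ,   1.        ]]), 'k1': -0.059422503632157106, 'extrinsics': array([[-0.02602077, -0.99642181,  0.0804145 ,  0.44981597],
       [-0.99964886,  0.026339  ,  0.00289904,  0.04286695],
       [-0.0050
[... 415 characters left out ...]
-0.78114881,  1.09330579],
       [-0.00892207, -0.90078092, -0.43418215,  0.66111128],
       [ 0.        ,  0.        ,  0.        ,  1.        ]])}
{'intrinsics': array([[276.98949771,   0.        , 315.02392334],
       [  0.        , 276.98949771, 197.44564925],
       [  0.        ,   0.        ,   1.        ]]), 'k1': 0.0023018365988387687, 'mount': array([[-1.52233560e-03, -9.47833252e-01, -3.18762937e-01,
         8.21222806e-02],
       [ 9.99998832e-01, -1.39996236e-03, -6.13003970e-04,
         8.14280767e-05],
       [ 1.34769434e-04, -3.18763498e-01,  9.47834276e-01,
        -1.42540178e-01],
       [ 0.00000000e+00,  0.00000000e+00,  0.00000000e+00,
         1.00000000e+00]])}
```

View pics/top0.png

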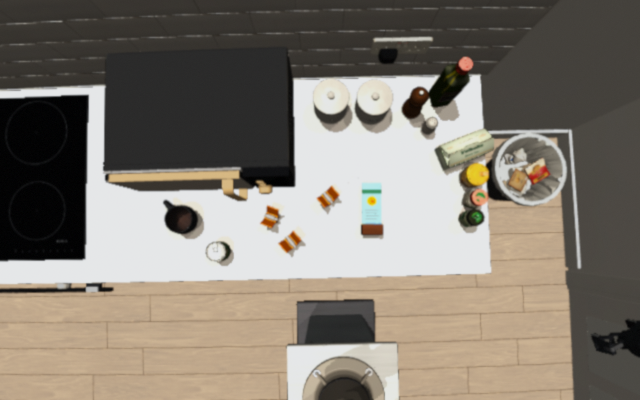

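View pics/scene0.png

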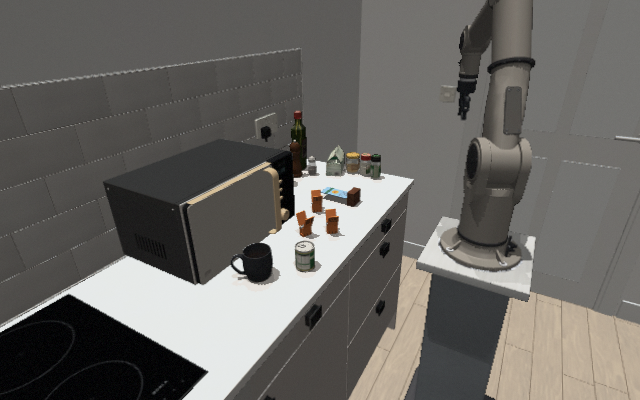

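Run:
```python
from h import *
im=cv2.imread('pics/top0.png')
cv2.imwrite('pics/crop.png',cv2.resize(im[175:265,250:400],None,fx=5,fy=5,interpolation=cv2.INTER_CUBIC))
for p in [(272,217),(291,242),(329,198)]: print(p,onz('top',p,0.05))
for p in [(372,230),(372,184)]: print(p,onz('top',p,0.03))
print(proj('top',[0,0,0]))
```

```text
(272, 217) [0.51692004 0.18873553 0.05      ]
(291, 242) [0.44560387 0.13682197 0.05      ]
(329, 198) [0.5662199  0.02729627 0.05      ]
(372, 230) [ 0.47350509 -0.09262935  0.03      ]
(372, 184) [ 0.60498366 -0.09715828  0.03      ]
[343.72249492 396.96659179]
```

View pics/crop.png

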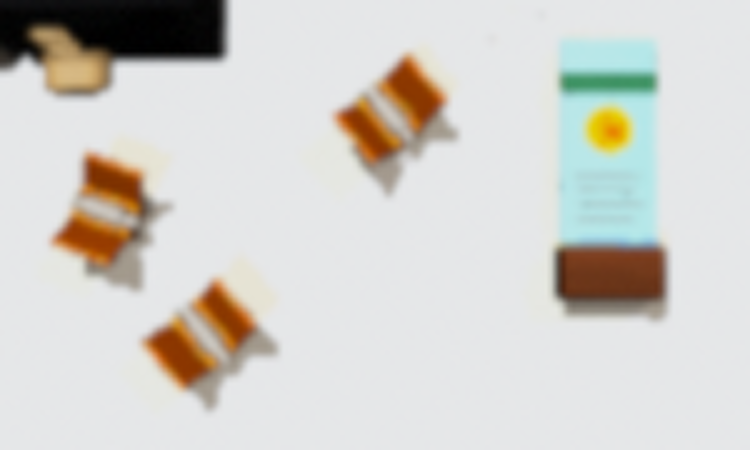

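```bash
cat >> h.py <<'E'
def Rt(a,tilt=0): # tool x heading a deg (world), tool down, then tilt about tool y (+ => points toward tool x)
    a=np.radians(a); x=[np.cos(a),np.sin(a),0]; z=[0,0,-1]; y=np.cross(z,x)
    return R.from_matrix(np.array([x,y,z]).T)*R.from_euler('y',tilt,degrees=True)
def plan(p1,R1,M0=None):
    M=T(bot.get_obs()) if M0 is None else M0
    R0=R.from_matrix(M[:3,:3]); 
    print('shift then turn: shift mm',(R0.inv().apply(np.array(p1)-M[:3,3])*1e3).round(1),'turn deg',(R0.inv()*R1).as_rotvec(degrees=True).round(2))
    print('turn then shift: shift mm',(R1.inv().apply(np.array(p1)-M[:3,3])*1e3).round(1))
E
python3 - <<'E'
from h import *
f=lambda x,y:(250+x/5,175+y/5)
print('base under',onz('top',f(557,298),.056),onz('top',f(663,298),.056))
print('card top',onz('top',f(559,40),.03),onz('top',f(656,40),.03))
print('clip',onz('top',f(203,335),.04))
for p in [(142,343),(187,388),(217,281),(256,323)]: print(onz('top',f(*p),.076))
# grasp at stand z 105mm: point
g=np.array([.575,-.096,.028]); Rg=Rt(-1.5,-38)
for up in (.12,0): plan(g+Rg.apply([0,0,.025])+[0,0,up],Rg)
E
```

```text
base under [ 0.46104868 -0.06003182  0.056     ] [ 0.45945596 -0.11909167  0.056     ]
card top [ 0.60863036 -0.06803353  0.03      ] [ 0.60717765 -0.12363524  0.03      ]
clip [0.4456003  0.13866552 0.04      ]
[0.44218601 0.16960535 0.076     ]
[0.41701781 0.14543528 0.076     ]
[0.47506738 0.12774177 0.076     ]
[0.45153296 0.10685594 0.076     ]
shift then turn: shift mm [ 500.4 -406.1  102.8] turn deg [  6.54 -37.59  19.29]
turn then shift: shift mm [ 324.  -552.9 -123.5]
shift then turn: shift mm [ 500.4 -405.9  222.8] turn deg [  6.54 -37.59  19.29]
turn then shift: shift mm [ 397.8 -552.9  -28.9]
```

Emit:
{"method": "move_arm", "body": {"commands": [[[0.0351, -0.0294, 0, 0, 0, 0, 0.0854], [0.0351, -0.0294, 0, 0, 0, 0, 0.0854], [0.0351, -0.0294, 0, 0, 0, 0, 0.0854], [0.0351, -0.0294, 0, 0, 0, 0, 0.0854], [0.0351, -0.0294, 0, 0, 0, 0, 0.0854], [0.0351, -0.0294, 0, 0, 0, 0, 0.0854], [0.0351, -0.0294, 0, 0, 0, 0, 0.0854], [0.0351, -0.0294, 0, 0, 0, 0, 0.0854], [0.0351, -0.0294, 0, 0, 0, 0, 0.0854], [0.0351, -0.0294, 0, 0, 0, 0, 0.0854], [0.0351, -0.0294, 0, 0, 0, 0, 0.0854], [0.0351, -0.0294, 0, 0, 0, 0, 0.0854], [0.0351, -0.0294, 0, 0, 0, 0, 0.0854], [0.0351, -0.0294, 0, 0, 0, 0, 0.0854], [0, 0, 0, 1.31, -7.5, 3.86, 0.0854], [0, 0, 0, 1.31, -7.5, 3.86, 0.0854], [0, 0, 0, 1.31, -7.5, 3.86, 0.0854], [0, 0, 0, 1.31, -7.5, 3.86, 0.0854], [0, 0, 0, 1.31, -7.5, 3.86, 0.0854], [0, 0, 0, 0, 0, 0, 0.0854]]], "squeeze": 25}}

```text
t: 2.6
eef_pos: [0.5496, -0.0939, 0.2283]
tool_rot: [-0.004, 0.945, -0.013, -0.326]
contact_force: [-0.2, -0.0, 0.2]
gripper_width: 1.001
grasp_force: 0.0
```

Run:
```python
from h import *
o,_=snap('wrist','w1'); M=T(o); print(M.round(3),o['q'].round(2))
print(proj('wrist',[.608,-.0958,.03],o),proj('wrist',[.565,-.094,.03],o),proj('wrist',[.567,-.067,.03],o),proj('wrist',[.567,-.122,.03],o))
```

```text
[[ 0.787 -0.026 -0.617  0.55 ]
 [-0.021 -1.     0.016 -0.094]
 [-0.617  0.001 -0.787  0.228]
 [ 0.     0.     0.     1.   ]] [ 0.15  0.68 -0.16  1.38  0.08  1.75 -1.62]
[315.41460783  -9.72308682] [314.70651792  44.76701972] [285.46274779  43.40741354] [345.05590129  41.70279731]
```

View pics/w1.png

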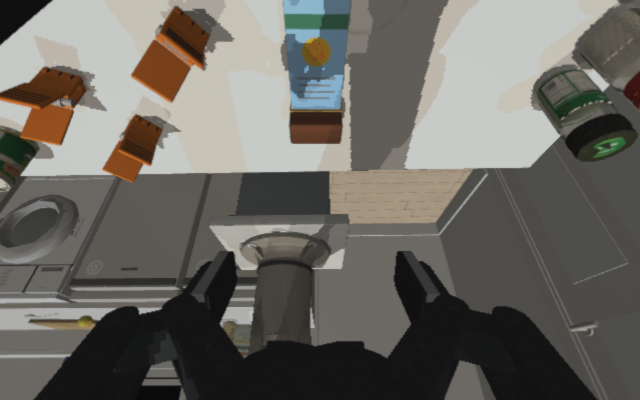

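Emit:
{"method": "move_arm", "body": {"commands": [[[0.0223, 0, 0.0285, 0, 0, 0, 0.0854], [0.0223, 0, 0.0285, 0, 0, 0, 0.0854], [0.0223, 0, 0.0285, 0, 0, 0, 0.0854], [0.0223, 0, 0.0285, 0, 0, 0, 0.0854], [0.0223, 0, 0.0285, 0, 0, 0, 0.0854], [0.0223, 0, 0.0285, 0, 0, 0, 0.0854], [0, 0, 0, 0, 0, 0, 0.0854], [0, 0, 0, 0, 0, 0, 0.045], [0, 0, 0, 0, 0, 0, 0.045], [0, 0, 0, 0, 0, 0, 0.045], [0, 0, 0, 0, 0, 0, 0.045], [0, 0, 0, 0, 0, 0, 0.045], [0, 0, 0, 0, 0, 0, 0.045]]]}}

```text
t: 4.28
eef_pos: [0.5516, -0.0943, 0.015]
tool_rot: [-0.004, 0.946, -0.013, -0.323]
contact_force: [5.2, -0.8, 5.5]
gripper_width: 0.646
grasp_force: 29.5
```

Emit:
{"method": "move_arm", "body": {"commands": [[[-0.016, 0, -0.0204, 0, 0, 0, 0.045], [-0.016, 0, -0.0204, 0, 0, 0, 0.045], [-0.016, 0, -0.0204, 0, 0, 0, 0.045], [-0.016, 0, -0.0204, 0, 0, 0, 0.045], [-0.016, 0, -0.0204, 0, 0, 0, 0.045], [0, 0, 0, 0, 7, 0, 0.045], [0, 0, 0, 0, 7, 0, 0.045], [0, 0, 0, 0, 7, 0, 0.045], [0, 0, 0, 0, 7, 0, 0.045], [0, 0, 0, 0, 7, 0, 0.045], [0, 0, 0, 0, 7, 0, 0.045], [0, 0, 0, 0, 7, 0, 0.045], [0, 0, 0, 0, 7, 0, 0.045], [0, 0, 0, 0, 7, 0, 0.045], [0, 0, 0, 0, 0, 0, 0.045], [0, 0, 0, 0, 0, 0, 0.045]]]}}

```text
t: 6.28
eef_pos: [0.5503, -0.0941, 0.1447]
tool_rot: [0.004, 0.976, -0.013, 0.217]
contact_force: [0.8, -0.1, -3.6]
gripper_width: 0.646
grasp_force: 31.2
```

Run:
```python
from h import *
o,_=snap('wrist','w2'); M=T(o); print(M.round(3),o['q'].round(2))
_,s=snap('scene','s2')
a=cv2.imread('pics/w2.png'); b=cv2.imread('pics/s2.png')[110:260,270:470]
cv2.imwrite('pics/c2.png',np.vstack([cv2.resize(a,(480,300)),cv2.resize(b,(480,300),interpolation=cv2.INTER_CUBIC)[:300]]))
```

```text
[[ 0.906 -0.027  0.423  0.55 ]
 [-0.023 -1.    -0.013 -0.094]
 [ 0.423  0.002 -0.906  0.145]
 [ 0.     0.     0.     1.   ]] [ 0.25  0.25 -0.21  2.23  0.16  0.23 -1.69]
```

View pics/c2.png

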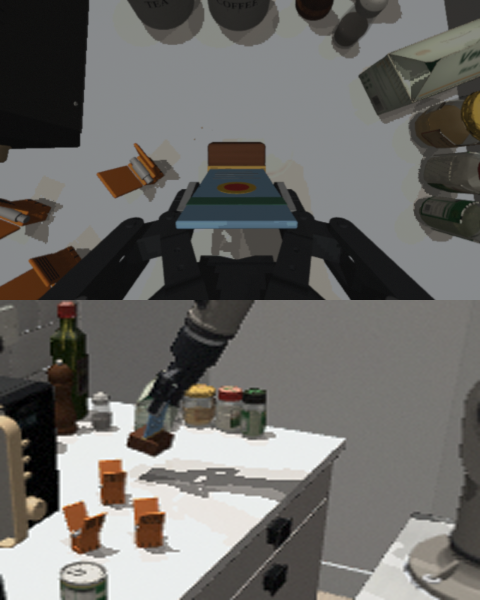

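Run:
```python
from h import *
o=bot.get_obs(); M=T(o); g=(M@[0,0,-.025,1])[:3]
for lean in (10,15,20,25,30,35):   # z leans toward robot
    t=np.radians(lean); z=np.array([-np.sin(t),0,np.cos(t)]); x=np.array([np.cos(t),0,np.sin(t)])
    P=lambda a,h:proj('wrist',g+z*(h-.105)+x*a,o)[1].round()
    print(lean,'top +x',P(.002,.15),'top -x',P(-.002,.15),'card/base +x',P(.002,.03),'base top far edge',P(.028,.03),'base bottom far',P(.028,0))
```

```text
10 top +x 320.0 top -x 332.0 card/base +x 242.0 base top far edge 208.0 base bottom far 204.0
15 top +x 332.0 top -x 343.0 card/base +x 233.0 base top far edge 200.0 base bottom far 194.0
20 top +x 343.0 top -x 353.0 card/base +x 225.0 base top far edge 192.0 base bottom far 184.0
25 top +x 352.0 top -x 361.0 card/base +x 217.0 base top far edge 184.0 base bottom far 174.0
30 top +x 361.0 top -x 369.0 card/base +x 209.0 base top far edge 176.0 base bottom far 164.0
35 top +x 369.0 top -x 376.0 card/base +x 201.0 base top far edge 168.0 base bottom far 154.0
```

```bash
cat > fit.py <<'E'
from h import *
from scipy.optimize import least_squares
o=bot.get_obs(); M=T(o)
def rows(p):
    lean,s,d=p; g=(M@[0,0,-d,1])[:3]
    z=np.array([-np.sin(lean),0,np.cos(lean)]); x=np.array([np.cos(lean),0,np.sin(lean)])
    return np.array([proj('wrist',g+z*(h-s)+x*a,o)[1] for a,h in [(.002,.15),(-.002,.15),(.002,.03),(.028,.03)]])
r=least_squares(lambda p:np.append(rows(p)-[294,304,221,189],[(p[1]-.105)*500,(p[2]-.025)*500]),[.2,.105,.025],x_scale=[.1,.01,.01])
print(np.degrees(r.x[0]),r.x[1:],rows(r.x))
E
python3 fit.py
```

```text
16.450373341487342 [0.11455915 0.0122623 ] [295.38707716 304.29183444 221.01651432 190.38858556]
```

Emit:
{"method": "move_arm", "body": {"commands": [[[0, 0, 0, 0, -8, 0, 0.045], [0, 0, 0, 0, -8, 0, 0.045], [0, 0, 0, 0, 0, 0, 0.045], [-0.0015, 0, 0.01, 0, 0, 0, 0.045], [-0.0015, 0, 0.01, 0, 0, 0, 0.045], [-0.0015, 0, 0.01, 0, 0, 0, 0.045], [0, 0, 0, 0, 0, 0, 0.045]]]}}

```text
t: 7.25
eef_pos: [0.5487, -0.094, 0.1121]
tool_rot: [0.002, 0.997, -0.013, 0.078]
contact_force: [-0.9, 0.4, -4.0]
gripper_width: 0.646
grasp_force: 31.6
```

Run:
```python
from h import *
o,_=snap('wrist','w3'); print(o['contact_force'],o['eef_pos'])
_,s=snap('scene','s3')
a=cv2.imread('pics/w3.png'); b=cv2.imread('pics/s3.png')[140:230,290:410]
cv2.imwrite('pics/c3.png',np.vstack([a[90:400,:][:, 100:540],cv2.resize(b,(440,280),interpolation=cv2.INTER_CUBIC)]))
```

```text
[-0.9150379   0.41214532 -3.97688385] [ 0.54872478 -0.09402199  0.11212772]
```

View pics/c3.png

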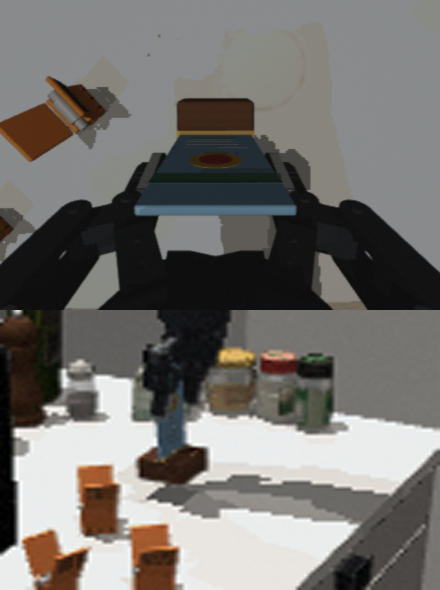

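```bash
sed -i 's/294,304,221,189/296,305,224,189/' fit.py; python3 fit.py
```

```text
-0.150307490549247 [0.11368182 0.01295036] [296.7721991  305.84411571 222.60572606 191.78347009]
```

Emit:
{"method": "move_arm", "body": {"commands": [[[-0.0005, 0, 0.004, 0, 0, 0, 0.045], [-0.0004, 0, 0.003, 0, 0, 0, 0.045], [0, 0, 0, 0, 0, 0, 0.045]]]}}

```text
t: 7.72
eef_pos: [0.55, -0.0941, 0.1062]
tool_rot: [0.002, 0.997, -0.013, 0.079]
contact_force: [0.3, -0.1, -4.7]
gripper_width: 0.645
grasp_force: 31.6
```

Emit:
{"method": "move_arm", "body": {"commands": [[[-0.0005, 0, 0.003, 0, 0, 0, 0.045], [0, 0, 0, 0, 0, 0, 0.045]]]}}

```text
t: 7.98
eef_pos: [0.55, -0.0941, 0.1032]
tool_rot: [0.002, 0.997, -0.013, 0.079]
contact_force: [-0.3, -0.5, -4.0]
gripper_width: 0.646
grasp_force: 31.5
```

Emit:
{"method": "move_arm", "body": {"commands": [[[-0.0003, 0, 0.002, 0, 0, 0, 0.045], [0, 0, 0, 0, 0, 0, 0.045]]]}}

```text
t: 8.22
eef_pos: [0.5501, -0.0941, 0.1012]
tool_rot: [0.002, 0.997, -0.013, 0.079]
contact_force: [0.6, -0.8, -3.8]
gripper_width: 0.649
grasp_force: 31.5
```

Emit:
{"method": "move_arm", "body": {"commands": [[[-0.0003, 0, 0.002, 0, 0, 0, 0.045], [0, 0, 0, 0, 0, 0, 0.045]]]}}

```text
t: 8.48
eef_pos: [0.5501, -0.0941, 0.0991]
tool_rot: [0.002, 0.997, -0.013, 0.079]
contact_force: [0.1, -1.1, -3.5]
gripper_width: 0.641
grasp_force: 31.5
```

Emit:
{"method": "move_arm", "body": {"commands": [[[-0.0003, 0, 0.002, 0, 0, 0, 0.045], [0, 0, 0, 0, 0, 0, 0.045]]]}}

```text
t: 8.72
eef_pos: [0.5501, -0.0941, 0.0971]
tool_rot: [0.002, 0.997, -0.013, 0.079]
contact_force: [-0.2, -0.5, -4.2]
gripper_width: 0.644
grasp_force: 31.5
```

Emit:
{"method": "move_arm", "body": {"commands": [[[-0.0003, 0, 0.002, 0, 0, 0, 0.045], [0, 0, 0, 0, 0, 0, 0.045]]]}}

```text
t: 8.98
eef_pos: [0.5502, -0.0941, 0.0951]
tool_rot: [0.002, 0.997, -0.013, 0.079]
contact_force: [0.9, -0.2, -3.4]
gripper_width: 0.647
grasp_force: 31.5
```

Emit:
{"method": "move_arm", "body": {"commands": [[[-0.0005, 0, 0.003, 0, 0, 0, 0.045], [0, 0, 0, 0, 0, 0, 0.045]]]}}

```text
t: 9.22
eef_pos: [0.55, -0.0941, 0.0919]
tool_rot: [0.002, 0.997, -0.013, 0.079]
contact_force: [-0.4, -1.1, -4.6]
gripper_width: 0.646
grasp_force: 31.5
```

Emit:
{"method": "move_arm", "body": {"commands": [[[-0.0003, 0, 0.002, 0, 0, 0, 0.045], [0, 0, 0, 0, 0, 0, 0.045]]]}}

```text
t: 9.48
eef_pos: [0.5502, -0.0941, 0.09]
tool_rot: [0.002, 0.997, -0.013, 0.079]
contact_force: [0.3, -0.4, -3.7]
gripper_width: 0.645
grasp_force: 31.5
```

Emit:
{"method": "move_arm", "body": {"commands": [[[-0.0003, 0, 0.002, 0, 0, 0, 0.045], [0, 0, 0, 0, 0, 0, 0.045]]]}}

```text
t: 9.72
eef_pos: [0.5502, -0.0941, 0.088]
tool_rot: [0.002, 0.997, -0.013, 0.079]
contact_force: [-0.0, 0.1, -4.7]
gripper_width: 0.646
grasp_force: 31.5
```

Emit:
{"method": "move_arm", "body": {"commands": [[[-0.0003, 0, 0.002, 0, 0, 0, 0.045], [0, 0, 0, 0, 0, 0, 0.045]]]}}

```text
t: 9.98
eef_pos: [0.5502, -0.0941, 0.086]
tool_rot: [0.002, 0.997, -0.013, 0.079]
contact_force: [0.1, 0.1, -3.7]
gripper_width: 0.646
grasp_force: 31.5
```

Emit:
{"method": "move_arm", "body": {"commands": [[[-0.0003, 0, 0.002, 0, 0, 0, 0.045], [0, 0, 0, 0, 0, 0, 0.045]]]}}

```text
t: 10.22
eef_pos: [0.5512, -0.0942, 0.0853]
tool_rot: [0.002, 0.997, -0.013, 0.08]
contact_force: [-2.5, 0.5, 6.8]
gripper_width: 0.645
grasp_force: 32.0
```

Emit:
{"method": "move_arm", "body": {"commands": [[[-0.0003, 0, 0.002, 0, 0, 0, 0.045], [0, 0, 0, 0, 0, 0, 0.045]]]}}

```text
t: 10.48
eef_pos: [0.5527, -0.0943, 0.0852]
tool_rot: [0.002, 0.997, -0.013, 0.082]
contact_force: [-7.4, 1.1, 20.6]
gripper_width: 0.646
grasp_force: 32.7
```

Emit:
{"method": "move_arm", "body": {"commands": [[[0.0003, 0, -0.002, 0, 0, 0, 0.045], [0, 0, 0, 0, 0, 0, 0.055], [0, 0, 0, 0, 0, 0, 0.0854], [0, 0, 0, 0, 0, 0, 0.0854], [0, 0, 0, 0, 0, 0, 0.0854], [0, 0, -0.02, 0, 0, 0, 0.0854], [0, 0, -0.03, 0, 0, 0, 0.0854], [0, 0, -0.04, 0, 0, 0, 0.0854], [0, 0, -0.04, 0, 0, 0, 0.0854], [0, 0, -0.04, 0, 0, 0, 0.0854], [0, 0, 0, 0, 0, 0, 0.0854]]]}}

```text
t: 11.85
eef_pos: [0.5252, -0.0934, 0.2554]
tool_rot: [0.002, 0.996, -0.013, 0.083]
contact_force: [0.5, -0.3, -0.0]
gripper_width: 0.999
grasp_force: 0.0
```

Run:
```python
from h import *
o,a=snap('wrist','w4'); _,s=snap('scene','s4'); _,t=snap('top','t4'); print(T(o).round(3),o['q'].round(2))
f=lambda im,sz:cv2.resize(im[:,:,::-1],sz,interpolation=cv2.INTER_CUBIC)
cv2.imwrite('pics/c4.png',np.vstack([np.hstack([f(s[140:230,290:410],(400,300)),f(t[160:250,330:450],(400,300))]),f(a[0:240],(800,300))]))
```

```text
[[ 0.986 -0.027  0.165  0.525]
 [-0.026 -1.    -0.007 -0.093]
 [ 0.165  0.002 -0.986  0.255]
 [ 0.     0.     0.     1.   ]] [ 0.31  0.15 -0.27  1.97  0.05  0.86 -1.58]
```

View pics/c4.png

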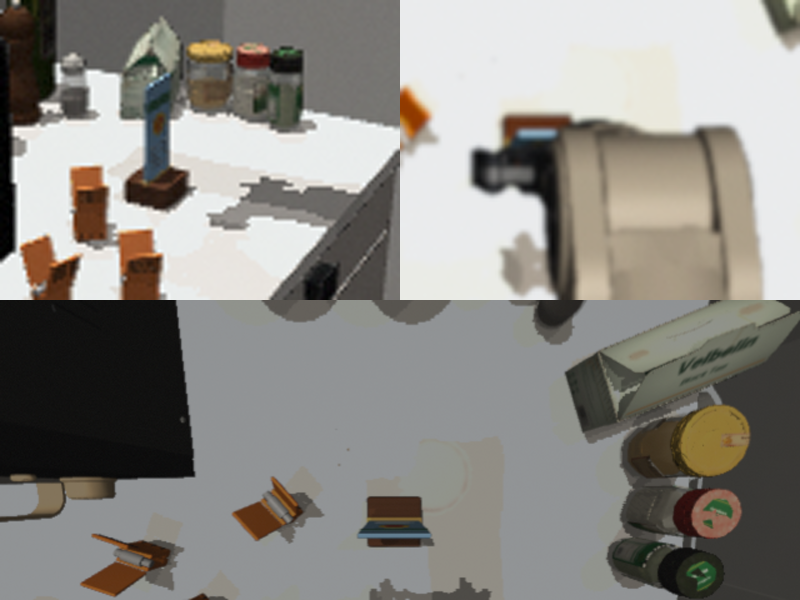

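Run:
```python
from h import *
o=bot.get_obs()
# card top from wrist pic (pose unchanged)
L=onz('wrist',(286.4,189.6),.15,o);Rr=onz('wrist',(345.6,189.6),.15,o);print(L,Rr,(L+Rr)/2)
plan([.4465,.137,.19],Rt(42),)
```

```text
[ 0.54689159 -0.06734268  0.15      ] [ 0.54534329 -0.12227824  0.15      ] [ 0.54611744 -0.09481046  0.15      ]
shift then turn: shift mm [ -91.  -228.2   47.1] turn deg [  3.5   -8.58 -43.42]
turn then shift: shift mm [  97.3 -222.2   61.1]
```

Emit:
{"method": "move_arm", "body": {"commands": [[[-0.0152, -0.038, 0.0078, 0, 0, 0, 0.0854], [-0.0152, -0.038, 0.0078, 0, 0, 0, 0.0854], [-0.0152, -0.038, 0.0078, 0, 0, 0, 0.0854], [-0.0152, -0.038, 0.0078, 0, 0, 0, 0.0854], [-0.0152, -0.038, 0.0078, 0, 0, 0, 0.0854], [-0.0152, -0.038, 0.0078, 0, 0, 0, 0.0854], [0, 0, 0, 0.7, -1.72, -8.7, 0.0854], [0, 0, 0, 0.7, -1.72, -8.7, 0.0854], [0, 0, 0, 0.7, -1.72, -8.7, 0.0854], [0, 0, 0, 0.7, -1.72, -8.7, 0.0854], [0, 0, 0, 0.7, -1.72, -8.7, 0.0854], [0, 0, 0, 0, 0, 0, 0.0854], [0, 0, 0, 0, 0, 0, 0.0854]]], "squeeze": 30}}

```text
t: 13.62
eef_pos: [0.4463, 0.1367, 0.1903]
tool_rot: [0.0, 0.934, 0.358, -0.0]
contact_force: [-0.3, -0.2, -0.1]
gripper_width: 0.998
grasp_force: 0.0
```

Run:
```python
from h import *
o,a=snap('wrist','w5'); print(T(o).round(3),o['q'].round(2))
_,t=snap('top','t5')
f=lambda im,sz:cv2.resize(im[:,:,::-1],sz,interpolation=cv2.INTER_CUBIC)
cv2.imwrite('pics/c5.png',np.vstack([f(a[50:350,160:480],(640,600))[:600]]))
cv2.imwrite('pics/c5t.png',f(t[185:245,320:410],(720,480)))
```

```text
[[ 0.744  0.668 -0.     0.446]
 [ 0.668 -0.744 -0.     0.137]
 [-0.     0.    -1.     0.19 ]
 [ 0.     0.     0.     1.   ]] [ 0.06  0.23 -0.55  2.05  0.15  0.9  -1.42]
```

View pics/c5.png

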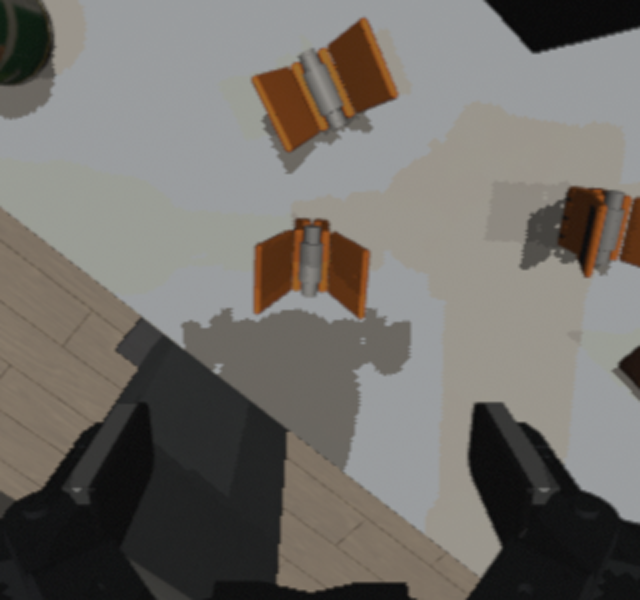

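View pics/c5t.png

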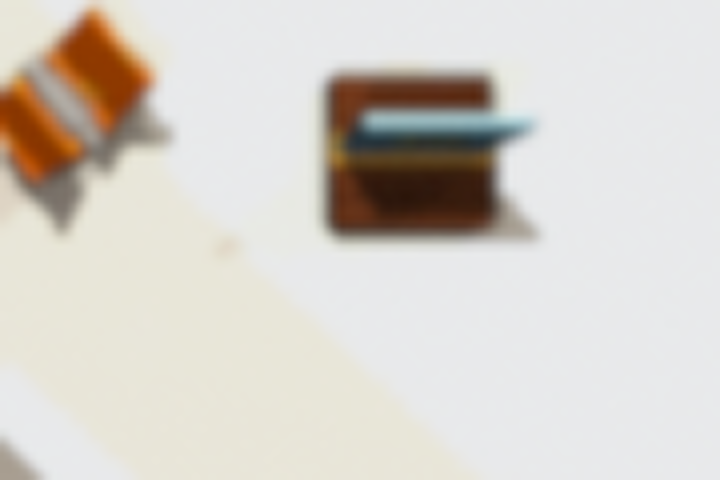

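Run:
```python
from h import *
o=bot.get_obs(); M=T(o); I=np.linalg.inv(M)
for p,z in [((288,190.5),.076),((343,192.5),.076),((160+311/2-.25,50+262/2),.039)]:
    w=onz('wrist',p,z,o); print(w,(I@np.append(w,1))[:3])
f=lambda x,y:(320+x/8-.45,185+y/8-.45)
print('card top',onz('top',f(362,121),.15),onz('top',f(538,123),.15)); print('base',onz('top',f(411,153),.03),onz('top',f(340,72),.03),onz('top',f(485,74),.03))
```

```text
[0.43093358 0.15805209 0.076     ] [ 0.00275532 -0.02629262  0.11466211]
[0.46513507 0.1168622  0.076     ] [0.00062483 0.02720325 0.11470294]
[0.44827652 0.13797479 0.039     ] [0.00221198 0.00020412 0.1516824 ]
card top [ 0.550521   -0.06439666  0.15      ] [ 0.5483591  -0.12158958  0.15      ]
base [ 0.54857971 -0.0921229   0.03      ] [ 0.57826575 -0.06774321  0.03      ] [ 0.57618434 -0.1195644   0.03      ]
```

Emit:
{"method": "move_arm", "body": {"commands": [[[0.0018, 0.0003, 0.0288, 0, 0, 2, 0.0854], [0, 0, 0.0288, 0, 0, 0, 0.0854], [0, 0, 0.0288, 0, 0, 0, 0.0854], [0, 0, 0.0288, 0, 0, 0, 0.0854], [0, 0, 0.0288, 0, 0, 0, 0.0854], [0, 0, 0, 0, 0, 0, 0.0854], [0, 0, 0, 0, 0, 0, 0.065], [0, 0, 0, 0, 0, 0, 0.055], [0, 0, 0, 0, 0, 0, 0.045], [0, 0, 0, 0, 0, 0, 0.035], [0, 0, 0, 0, 0, 0, 0.025], [0, 0, 0, 0, 0, 0, 0.015], [0, 0, 0, 0, 0, 0, 0.015], [0, 0, 0, 0, 0, 0, 0.015], [0, 0, 0, 0, 0, 0, 0.015]]], "squeeze": 30}}

```text
t: 15.6
eef_pos: [0.4505, 0.1406, 0.0503]
tool_rot: [-0.0, 0.939, 0.343, 0.004]
contact_force: [-6.2, 3.3, 23.3]
gripper_width: 0.288
grasp_force: 33.8
```

Emit:
{"method": "move_arm", "body": {"commands": [[[0, 0, -0.005, 0, 0, 0, 0.015], [0, 0, -0.02, 0, 0, 0, 0.015], [0, 0, -0.04, 0, 0, 0, 0.015], [0, 0, -0.045, 0, 0, 0, 0.015], [0, 0, -0.045, 0, 0, 0, 0.015], [0, 0, -0.045, 0, 0, 0, 0.015], [0, 0, 0, 0, 0, 0, 0.015], [0, 0, 0, 0, 0, 0, 0.015], [0, 0, 0, 0, 0, 0, 0.015]]]}}

```text
t: 16.73
eef_pos: [0.4475, 0.1373, 0.2458]
tool_rot: [0.0, 0.939, 0.343, -0.001]
contact_force: [1.2, 0.3, -0.4]
gripper_width: 0.293
grasp_force: 31.8
```

Run:
```python
from h import *
o,a=snap('wrist','w6'); _,s=snap('scene','s6'); print(T(o).round(4),o['q'].round(2),o['gripper_width'])
f=lambda im,sz:cv2.resize(im[:,:,::-1],sz,interpolation=cv2.INTER_CUBIC)
p=proj('scene',o['eef_pos']).astype(int); print(p)
cv2.imwrite('pics/c6.png',np.hstack([f(a[150:350,240:400],(480,600)),f(s[p[1]-40:p[1]+60,p[0]-25:p[0]+25],(300,600))]))
plan([.5485,-.0935,.245],Rt(88))
```

```text
[[ 7.652e-01  6.437e-01 -1.400e-03  4.475e-01]
 [ 6.437e-01 -7.652e-01 -1.100e-03  1.373e-01]
 [-1.800e-03 -1.000e-04 -1.000e+00  2.458e-01]
 [ 0.000e+00  0.000e+00  0.000e+00  1.000e+00]] [ 0.09  0.16 -0.57  1.98  0.1   1.03 -1.4 ] 0.29300805600546637
[332 164]
shift then turn: shift mm [-71.6 241.7   1. ] turn deg [ -0.05   0.07 -47.92]
turn then shift: shift mm [-227.4  108.8    1. ]
```

View pics/c6.png

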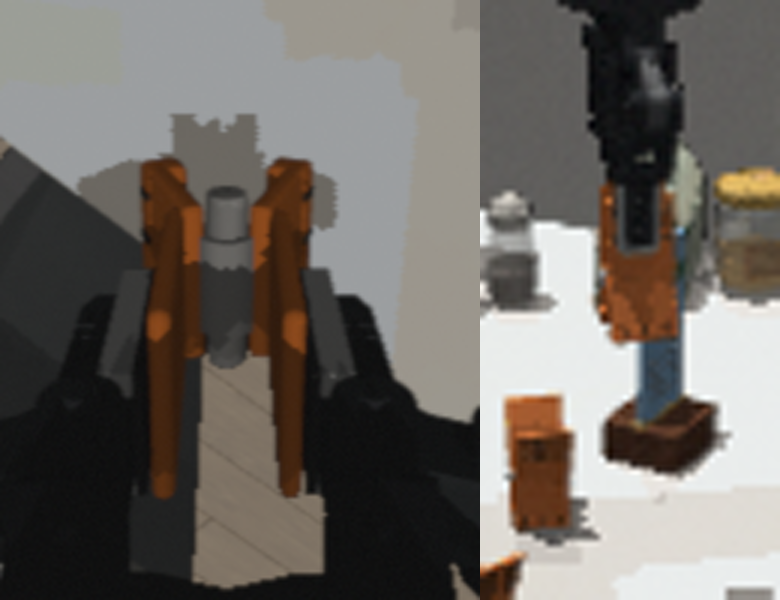

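Run:
```python
from h import *
o=bot.get_obs(); M=T(o)
for tz in (.04,.045,.05,.055,.06):
  print(tz,[ [proj('scene',(M@[x,y,tz,1])[:3]).round(1).tolist() for x in (-.018,.018)] for y in (-.021,.021)])
```

```text
0.04 [[[339.1, 178.2], [327.7, 179.1]], [[336.2, 173.2], [325.2, 174.1]]]
0.045 [[[339.1, 179.7], [327.8, 180.6]], [[336.2, 174.6], [325.2, 175.5]]]
0.05 [[[339.1, 181.1], [327.8, 182.1]], [[336.2, 176.0], [325.2, 176.9]]]
0.055 [[[339.1, 182.6], [327.8, 183.6]], [[336.2, 177.5], [325.2, 178.4]]]
0.06 [[[339.0, 184.1], [327.8, 185.0]], [[336.2, 178.9], [325.2, 179.8]]]
```

Emit:
{"method": "move_arm", "body": {"commands": [[[-0.012, 0.0402, 0, 0, 0, 0, 0.015], [-0.012, 0.0402, 0, 0, 0, 0, 0.015], [-0.012, 0.0402, 0, 0, 0, 0, 0.015], [-0.012, 0.0402, 0, 0, 0, 0, 0.015], [-0.012, 0.0402, 0, 0, 0, 0, 0.015], [-0.012, 0.0402, 0, 0, 0, 0, 0.015], [0, 0, 0, 0, 0, -8, 0.015], [0, 0, 0, 0, 0, -8, 0.015], [0, 0, 0, 0, 0, -8, 0.015], [0, 0, 0, 0, 0, -8, 0.015], [0, 0, 0, 0, 0, -8, 0.015], [0, 0, 0, 0, 0, -8, 0.015], [0, 0, 0, 0, 0, 0, 0.015], [0, 0, 0, 0, 0, 0, 0.015]]]}}

```text
t: 18.58
eef_pos: [0.5484, -0.0931, 0.2467]
tool_rot: [0.0, 0.72, 0.694, 0.0]
contact_force: [-0.3, 0.8, -0.3]
gripper_width: 0.289
grasp_force: 31.7
```

Run:
```python
from h import *
o,a=snap('wrist','w7'); _,s=snap('scene','s7'); print(T(o).round(4),o['gripper_width'])
f=lambda im,sz:cv2.resize(im[:,:,::-1],sz,interpolation=cv2.INTER_CUBIC)
p=proj('scene',o['eef_pos']).astype(int); print(p)
cv2.imwrite('pics/c7.png',np.hstack([f(a[100:300,240:400],(480,600)),f(s[p[1]-30:p[1]+70,p[0]-25:p[0]+25],(300,600))]))
```

```text
[[ 3.630e-02  9.993e-01  1.000e-04  5.484e-01]
 [ 9.993e-01 -3.630e-02  0.000e+00 -9.310e-02]
 [ 0.000e+00  1.000e-04 -1.000e+00  2.467e-01]
 [ 0.000e+00  0.000e+00  0.000e+00  1.000e+00]] 0.28935841531531786
[337 139]
```

View pics/c7.png

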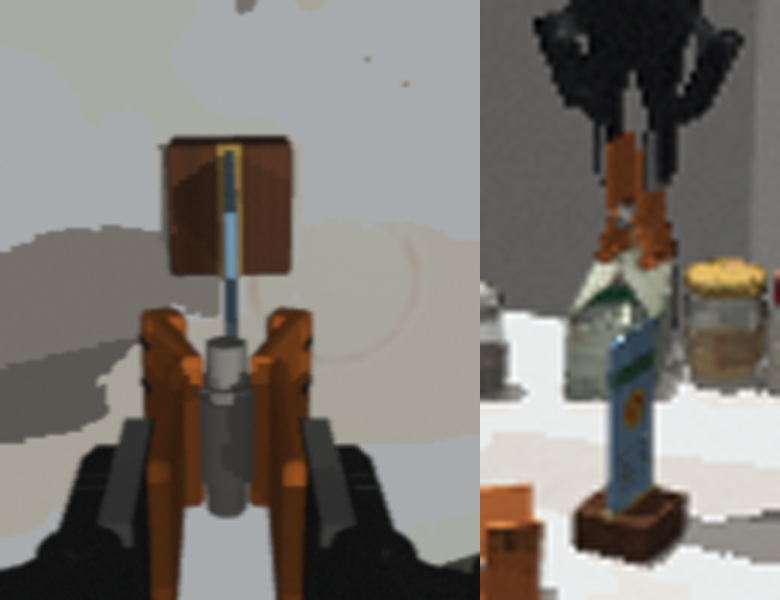

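Emit:
{"method": "move_arm", "body": {"commands": [[[0, 0.001, 0.01, 0, 0, 0, 0.015], [0, 0, 0.01, 0, 0, 0, 0.015], [0, 0, 0.01, 0, 0, 0, 0.015], [0, 0, 0.01, 0, 0, 0, 0.015], [0, 0, 0.008, 0, 0, 0, 0.015], [0, 0, 0.007, 0, 0, 0, 0.015], [0, 0, 0.006, 0, 0, 0, 0.015], [0, 0, 0, 0, 0, 0, 0.015], [0, 0, 0, 0, 0, 0, 0.015], [0, 0, 0, 0, 0, 0, 0.015], [0, 0, 0, 0, 0, 0, 0.015]]]}}

```text
t: 20.05
eef_pos: [0.5497, -0.0931, 0.1865]
tool_rot: [0.001, 0.719, 0.695, 0.0]
contact_force: [-0.3, 0.1, -0.9]
gripper_width: 0.293
grasp_force: 31.7
```

Run:
```python
from h import *
o,a=snap('wrist','w8'); _,s=snap('scene','s8'); print(T(o).round(4),o['gripper_width'],o['contact_force'])
hsv=cv2.cvtColor(s,cv2.COLOR_RGB2HSV)
def box(m): ys,xs=np.nonzero(m); return xs.min(),xs.max(),ys.min(),ys.max(),len(xs)
p=proj('scene',o['eef_pos']).astype(int); print(p)
r=(slice(p[1]-20,p[1]+60),slice(p[0]-25,p[0]+25))
H=hsv[r]; blue=(H[...,0]>90)&(H[...,0]<115)&(H[...,1]>70); org=(H[...,0]<14)&(H[...,1]>180)&(H[...,2]>80)
for y in range(14,80,2): print(p[1]-20+y,''.join('B' if b else 'O' if c else '.' for b,c in zip(blue[y],org[y])))
d=.15
print('card top proj',[proj('scene',[.549,yy,.15]).round(1) for yy in (-.0655,-.1215)])
# wrist: row profile of card end face beyond the clip
W=cv2.cvtColor(a,cv2.COLOR_RGB2HSV)
for y in range(120,240,8):
    b=(W[y,290:345,0]>90)&(W[y,290:345,0]<115)&(W[y,290:345,1]>60); c=(W[y,290:345,0]<14)&(W[y,290:345,1]>170)
    print(y,''.join('B' if i else 'O' if j else '.' for i,j in zip(b,c)))
```

```text
[[ 3.360e-02  9.994e-01  1.500e-03  5.497e-01]
 [ 9.994e-01 -3.360e-02 -4.000e-04 -9.310e-02]
 [-3.000e-04  1.500e-03 -1.000e+00  1.865e-01]
 [ 0.000e+00  0.000e+00  0.000e+00  1.000e+00]] 0.29250752748459863 [-0.27321392  0.1378187  -0.94418462]
[337 155]
149 .....................O.OOO........................
151 ......................OOO.........................
153 .....................OOO..........................
155 .....................OOOO.........................
157 .....................OO...OOO.....................
159 ..........................OO......................
161 .........................O.OOO....................
163 .......................OO.OOO.O...................
165 ........................B..OO.....................
167 ......................BBB.OO......................
169 ......................BBBB........................
171 ......................B...BBB.....................
173 .......................BBB.BB.....................
175 ......................BB..........................
177 ......................B...........................
179 ..............
[... 1232 characters left out ...]
........................................
152 .......................................................
160 .........................B.............................
168 ........................BB.............................
176 ........................BB.............................
184 .......................BBBB............................
192 ......................BBBBBB...........................
200 ......................BBBBBB...........................
208 OOOOOOOOOOO............BBBBB............OOOOOOOOOOOOO..
216 OOOOOOOOOOOOO........................OOOOOOOOOOOOOO....
224 OOOOOOOOOOOOOOOOO.................OOOOOOOOOOOOOOOOOO...
232 OOOOOOOOOOOOOOOO...................OOOOOOOOOOOOOOOOO...
```

Emit:
{"method": "move_arm", "body": {"commands": [[[0, 0, 0.002, 0, 0, 0, 0.015], [0, 0, 0.002, 0, 0, 0, 0.015], [0, 0, 0, 0, 0, 0, 0.015], [0, 0, 0, 0, 0, 0, 0.015], [0, 0, 0, 0, 0, 0, 0.015], [0, 0, 0, 0, 0, 0, 0.015]]]}}

```text
t: 20.9
eef_pos: [0.5496, -0.0932, 0.1823]
tool_rot: [0.0, 0.719, 0.695, 0.0]
contact_force: [0.4, -0.7, -0.8]
gripper_width: 0.291
grasp_force: 31.7
```

```bash
python3 -c "
from h import *
o=bot.get_obs(); print(o['contact_force'],o['eef_pos'],o['gripper_width'],o['grasp_force']); print(bot.hand_in())"
```

```text
[ 0.38233196 -0.66176352 -0.78672668] [ 0.54961972 -0.09316481  0.18227081] 0.29055379545502796 31.743932962417603
the job is handed in; nothing more can be done
None
```

I handed the job in at about 21 s, but no verdict came back: the stand is upright and the clip is held squeezed open over the middle of the card's top edge, its jaw tips an estimated 17 mm below it. I viewed 11 pictures against the limit of 10.

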